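# Check the vacuum pump's oil level with the gauge rod

### The arm

A 6-joint arm with a two-finger parallel gripper is mounted at the origin on a cart in front of the work surface, level with it; the furniture and walls round the work are solid. World frame = base frame: x ahead of the robot, y to its left, z up, the work surface at z = 0. Lengths are in mm, angles in rad, forces in N, time in s.
With the tool pointing down it reaches from about 300 to 750 mm from the base axis. Payload 8.5 kg.
Tool frame: the origin (TCP) lies midway between the tips of the shut fingers; the grasp point (between the pads) lies 19 mm behind it; x points along the fingers, y is the direction in which the jaws open and shut, and the axes are right-handed (so a half turn about x gives the same grasp; the last joint's range is limited). The gripper opens to 88 mm and grips with 3 to 60 N. Pads are 18 mm wide; open, the fingers measure 123 mm over their backs; the gripper's body (75 mm by 187 mm) begins 45 mm behind the grasp point.
Start: joints at [-1.43, 0.381, 1.297, -0, 1.464, -0.215], TCP at [191.581, -515.536, 238.748] pointing down, gripper open.
Joint ranges: [-3.11, 3.11], [-0.89, 2.33], [0.22, 2.48], [-1.42, 4.56], [0.17, 2.85], [-2.88, 2.88]. Speed limits (rad/s): [2.39, 2.39, 3.14, 3.14, 3.14, 3.14].

### API

Orientations are given as a unit quaternion [w, x, y, z].
In Python, from rig import bot gives the robot as it stands.
- The arm moves only by the tool jog_arm, never from a script. Its argument "commands" is a list of rows, each a list of 7 numbers: the finger opening in cm, from 0 to 8.81, then the shift along the world's x, y, z in cm, then the turn, a rotation vector about the world's x, y, z in rad. A call has 1 to 12 rows; each row is the pose to reach, as a shift and turn from the pose commanded when the call began; what a row does not reach only later rows make up. A row lasts 1/10 s, in which the tool goes at most 50 mm and 8.59 degrees, less where a joint would pass 70% of its speed; a pose out of reach is approached as far as the arm can. A call with a gripper value outside its range is refused whole. The fingers move at their own pace and stop on an object; "grip_force" is the grip in N (left out, the last holds). Time passes only in rows, so rows that repeat a pose let the fingers close. It gives the time, the measured TCP pose, the force and the opening at its end, in the units of the state.
- bot.state(): the state, without advancing time (a new reading comes with each control period).
- bot.grab_frame(name): name is "scene" or "top" or "wrist"; returns the picture (480x640x3 uint8, blue, green, red); there is no depth.
- bot.camera_info(name): a dict with "vertical_fov" (degrees; the focal length in pixels is half the picture's height over the tangent of half this angle, whatever the lens; pixels are square), "cx", "cy" (the principal point, pixels), "distortion" ([k1, k2, p1, p2, k3] as OpenCV has them; the pictures are not rectified), "R" (3x3) and "t" (3): a world point X has camera coordinates R X + t. Camera axes: x right, y down, z forward; pixel columns grow to the right and rows downward; lengths in mm; the calibration is good to about 2 mm. A picture is of the moment at which its call begins: read the wrist's pose just before it. camera_info takes no time and is no camera call; for the wrist camera it gives the pose at the moment of the call.
- bot.hand_in(): hands the job in, once; it reports no verdict.
The state is a dict: "t": time; "joints": joint angles; "joint_vel": joint speeds; "joint_torque": joint torques, N m; "ee_pos": TCP position; "orientation": TCP orientation; "force": force on the tool from outside, world axes, zero at the start; "wrist_torque": the same for the moment, N m; "gripper_width": opening from 0.0 (shut) to 1.0 (fully open).
Only numpy, scipy, OpenCV 4.12 (cv2) and the standard library are available. Lean on these libraries where they do the work, as an engineer would, in place of code of your own. Each camera call takes 0.05 s, during which the arm holds its last target.

### The job

Take the gauge rod by its red handle from its cradle and push it gently down the pump's sloping guide tube until its brass collar stops on the tube's mouth. Draw it right out again and present it for reading: hold the rod level, with its tip over the white reading mat and about 10 cm above it. Finish holding it there still in the gripper, touching nothing else, and leave the other things on the bench where they lie.

Things in the scene. Friction and masses are not known exactly. Their poses are not given: they have to be found in the camera images.
- gauge_rod: Loose gauge rod, 50 g, 8 mm steel. Origin: centre of the underside of its brass collar (30 mm wide, 6 thick). z runs along the rod to the handle; tip at z -110 mm; bare rod z 6 to 34; flat red handle z 34 to 70, 28 mm along x, 12 along y (grip across y). At the start it lies in the cradle, handle up and toward the robot, z 40 degrees above level, y level.
- rod_tip (a point): End point of the gauge rod's tapered tip, 110 mm from the collar's underside; axes as the rod's.
- rod_handle (a point): Centre of the gauge rod's red handle, 52 mm from the collar's underside; axes as the rod's.
- cradle: Fixed cradle: light grey foot 110 x 75 x 12 mm, two posts, and a white channel sloping down along +x at 40 degrees, open above, so that the rod lifts straight up out of it (11 mm wide inside, 88 long, floor 4 mm below the rod's axis). Origin: under the foot's centre; the rod's collar starts 48 mm toward -x, 115 mm up.
- pump: Fixed small vacuum pump: grey oil tank 125 x 100 mm, 69 mm high, a filler cap 99 mm high at its far left corner, a blue motor on its -y side (to y = -190 mm, at most 115 mm high), base plate 140 x 250 mm. Origin: under the tank's centre, on the bench; the guide tube's mouth is at x = -70, z = 155 mm.
- guide_mouth (a point): Centre of the mouth of the pump's rigid steel guide tube. z points out of the tube along its axis, to the robot's side and 40 degrees up; y is level. Outside 18 mm, 27 at the mouth; bore 12 mm, flaring over the last 16 mm to 21; 121 mm deep (tip never reaches the bottom). Rod home: its origin here, its z along this z; any roll about it.
- reading_mat: Fixed white reading mat, 120 mm (x) by 140 mm (y), 4 mm thick, flat on the bench, with small black ticks along one edge. Origin: centre of its underside.
- screwdriver: Bystander: red-handled screwdriver, 173 mm long, lying at the bench's front edge, up to 26 mm high. Leave it alone.
- beaker_50: Bystander: empty glass beaker, 43 mm wide, 56 mm high, standing on the left. Leave it alone.
- caliper: Bystander: caliper 235 x 73 x 14 mm, lying on the right. Leave it alone.
- syringe0: Bystander: syringe lying on the left, 113 mm long, 27 mm high. Leave it alone.
- fitting0: Bystander: small brass-coloured fitting, 15 x 13 x 25 mm. Leave it alone.
- fitting1: Bystander: small brass-coloured fitting, 15 x 13 x 23 mm. Leave it alone.
- magnet_bar: Bystander: white stirring bar, 40 x 9 mm, lying at the front. Leave it alone.

How it is judged (in metres and radians):
On the way, in this order (a step that is already met when the one before it is completed fails the run):
1. the rod is home in the guide tube: collar within 3 mm of the mouth, on the tube's axis, held by the fingers (z of gauge_rod in the frame of guide_mouth between -0.004 and 0.003 m and x of gauge_rod in the frame of guide_mouth between -0.006 and 0.006 m and y of gauge_rod in the frame of guide_mouth between -0.006 and 0.006 m and angle between the z axis of gauge_rod and the z axis of guide_mouth, either way round below 0.1 rad and contact force between the fingers and gauge_rod above 1 N), for 0.2 s.
2. the rod is drawn right out: its tip is beyond the tube's mouth (z of rod_tip in the frame of guide_mouth above 0.005 m), for 0.1 s.
At the end, for the whole second after the job is handed in: The fingers still hold the gauge rod (over 1 N), still and level within 0.17 rad (about 10 degrees), its tip over the reading mat at a height of 6 to 15 cm over the bench; it touches neither pump, cradle, mat nor bystanders, and none of the bystanders has moved more than 2 cm (angle between gauge_rod's own z axis and vertical between 1.4008 and 1.7408 rad and x of rod_tip in the frame of reading_mat between -0.06 and 0.06 m and y of rod_tip in the frame of reading_mat between -0.07 and 0.07 m and height (world z) of rod_tip between 0.06 and 0.15 m and contact force between the fingers and gauge_rod above 1 N and linear speed of gauge_rod below 0.02 m/s and angular speed of gauge_rod below 0.15 rad/s and contact force between gauge_rod and pump below 0.2 N and contact force between gauge_rod and cradle below 0.2 N and contact force between gauge_rod and reading_mat below 0.2 N and contact force between gauge_rod and screwdriver below 0.2 N and contact force between gauge_rod and beaker_50 below 0.2 N and contact force between gauge_rod and caliper below 0.2 N and contact force between gauge_rod and syringe0 below 0.2 N and contact force between gauge_rod and fitting0 below 0.2 N and contact force between gauge_rod and fitting1 below 0.2 N and contact force between gauge_rod and magnet_bar below 0.2 N and distance of each of screwdriver, beaker_50, caliper, syringe0, fitting0, fitting1, magnet_bar from where it was at the start of the episode below 0.02 m); the arm keeps its last pose, push and grip.
It fails at once if the rod or the gripper presses on the pump with more than 40 N (contact force between any of gauge_rod, the arm, the fingers and pump above 40 N).
It fails at once if another thing on the bench is moved more than 2 cm (distance of any of screwdriver, beaker_50, caliper, syringe0, fitting0, fitting1, magnet_bar from where it was at the start of the episode above 0.02 m).
It also fails if it takes over 58 s, if anything falls off the work surface, if the arm or the gripper's body presses on something with over 40 N, if the wrist force passes 120 N, or if a joint passes its speed limit or range.

## Working session

There is one attempt and no reset: what is moved stays moved. The work goes in short steps, Python scripts to look and compute and a tool call to move; the robot and the scene stay as the last step left them, time stands still between calls to the robot, and variables do not carry over. Pictures are saved under pics/ and viewed, and the job is handed in when it is done.

Besides the shell and the picture viewer there is one more tool, called as a command line: name --pt "numbers of a row" for each row, then --argument value for the rest. jog_arm: Moves the arm, as the interface text tells. Its arguments: {"type":"object","properties":{"commands":{"type":"array"},"grip_force":{"type":"number"}},"required":["commands"]}

```bash
ls; mkdir -p pics; python3 - <<'E'
from rig import bot
import cv2
print(bot.state())
for n in ("scene","top","wrist"):
    c=bot.camera_info(n); print(n,c)
    cv2.imwrite(f"pics/{n}0.png",bot.grab_frame(n))
E
```

```text
pics
{'t': 0.0, 'joints': array([-1.43030413e+00,  3.81207874e-01,  1.29825577e+00,  1.75311796e-05,
        1.46360347e+00, -2.15321180e-01]), 'joint_vel': array([-7.08770238e-06, -9.41852396e-04, -8.38423752e-05, -1.22197141e-03,
       -8.53793695e-04,  1.57888361e-03]), 'joint_torque': array([-5.83958572e-04, -4.37934279e+01, -2.24558473e+01,  7.14005297e-02,
        3.51940049e-02, -1.15080911e-04]), 'ee_pos': array([ 191.54509137, -515.26977991,  238.13308007]), 'orientation': array([ 0.12461507,  0.69597161,  0.12565648, -0.69592029]), 'force': array([-0.34061535, -0.26594893,  0.1984549 ]), 'wrist_torque': array([-0.0012921 ,  0.04551411,  0.04394381]), 'gripper_width': 1.001282055047183}
scene {'vertical_fov': 46.60891111611208, 'cx': 314.9801057137574, 'cy': 230.19863150286758, 'distortion': array([-0.13492263,  0.        ,  0.        ,  0.        ,  0.        ]), 'R': array([[-0.74130366, -0.67105272, -0.01253502],
       [-0.28590536,  0.33262308, -0.89867681],
       [ 0.60722895, -0.66260858, -0.43843228]]), 't': array([ 412.89490642,  247.28892675, 1211.57987799])}
top {'vertical_fov': 57.23126227419711, 'cx': 316.68839573687933, 'cy': 240.22072596600216, 'distortion': array([-0.03863653,  0.        ,  0.        ,  0.        ,  0.        ]), 'R': array([[ 7.27420048e-04, -9.99523279e-01, -3.08656209e-02],
       [-9.88473801e-01,  3.95406409e-03, -1.51340379e-01],
       [ 1.51390277e-01,  3.06199456e-02, -9.87999698e-01]]), 't': array([  65.24361305,  548.55954182, 1048.30795446])}
wrist {'vertical_fov': 58.162119052346895, 'cx': 314.79770313137914, 'cy': 248.2727737454308, 'distortion': array([-0.05416803,  0.        ,  0.        ,  0.        ,  0.        ]), 'R': array([[ 3.47921596e-01, -9.37523485e-01, -5.27996990e-04],
       [-8.99743376e-01, -3.34059290e-01,  2.80831353e-01],
       [-2.63462371e-01, -9.72322306e-02, -9.59756986e-01]]), 't': array([-549.79670152,  -38.31447926,  388.27150924])}
```

View pics/scene0.png

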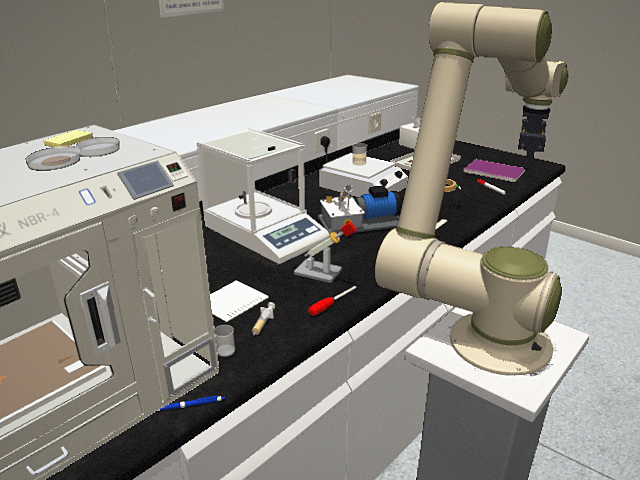

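View pics/top0.png

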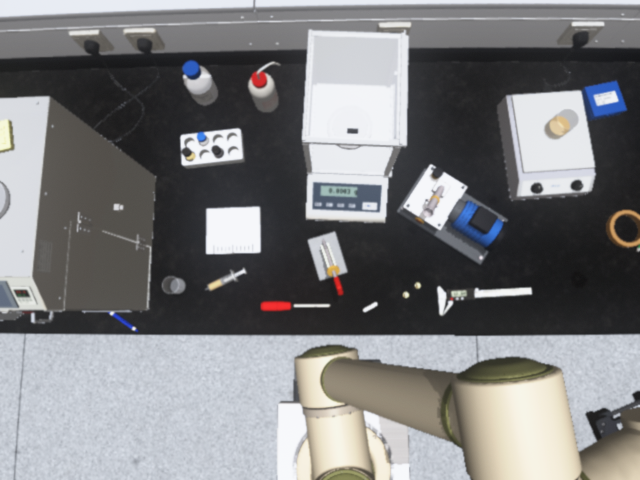

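View pics/wrist0.png

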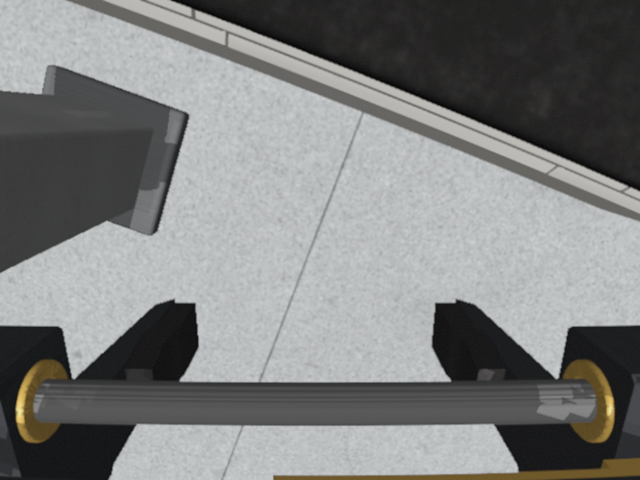

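The scene and top views show the cradle at about (328,258) in top, the red handle at (338,286), the pump at about (450,215), and the mat at (233,230). Next I'll enlarge the details.

```bash
python3 - <<'E'
import cv2
t=cv2.imread("pics/top0.png"); s=cv2.imread("pics/scene0.png")
cv2.imwrite("pics/t_a.png",cv2.resize(t[150:310,290:350+165],None,fx=3.5,fy=3.5,interpolation=cv2.INTER_CUBIC))
cv2.imwrite("pics/s_a.png",cv2.resize(s[165:290,285:415],None,fx=4.7,fy=4.7,interpolation=cv2.INTER_CUBIC))
E
```

```text
(no output)
```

View pics/t_a.png

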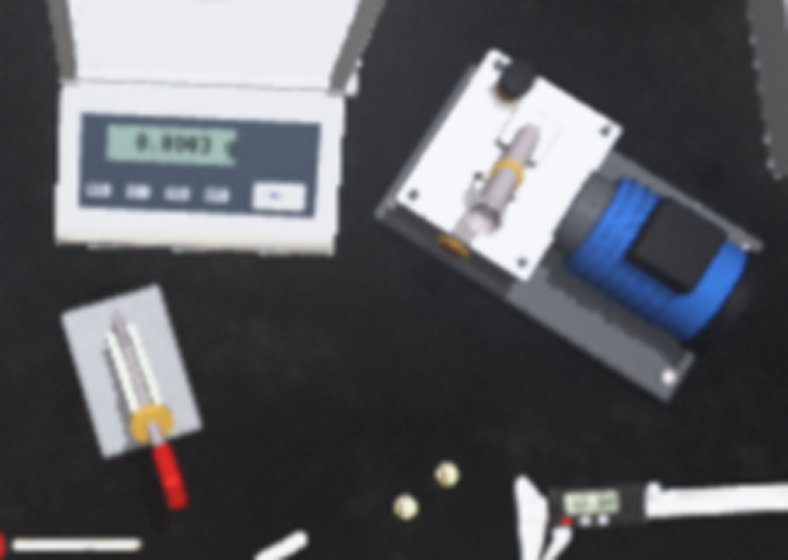

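View pics/s_a.png

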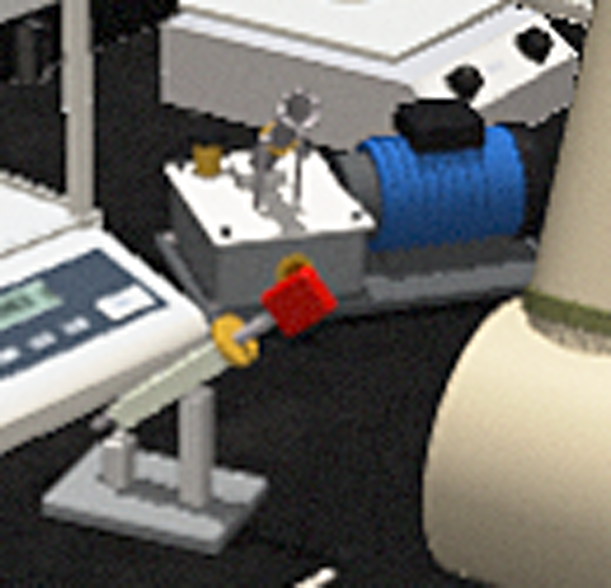

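```bash
cat > h.py <<'E'
import numpy as np, cv2, json
from rig import bot
def KD(c):
    f=240/np.tan(np.radians(c["vertical_fov"])/2)
    return np.array([[f,0,c["cx"]],[0,f,c["cy"]],[0,0,1.]]),np.array(c["distortion"])
def ray(c,uv):
    K,D=KD(c); p=cv2.undistortPoints(np.array([[uv]],float),K,D)[0,0]
    R=np.array(c["R"]);d=R.T@np.array([p[0],p[1],1]); return -R.T@np.array(c["t"]),d/np.linalg.norm(d)
def plane(c,uv,z):
    o,d=ray(c,uv); return o+d*(z-o[2])/d[2]
def tri(rs):
    A=np.zeros((3,3));b=np.zeros(3)
    for o,d in rs:
        P=np.eye(3)-np.outer(d,d);A+=P;b+=P@o
    X=np.linalg.solve(A,b); return X,[np.linalg.norm((np.eye(3)-np.outer(d,d))@(X-o)) for o,d in rs]
def proj(c,X):
    K,D=KD(c); return cv2.projectPoints(np.array(X,float).reshape(-1,3),cv2.Rodrigues(np.array(c["R"]))[0],np.array(c["t"],float),K,D)[0][:,0]
def info(n):
    return bot.camera_info(n)
E
python3 - <<'E'
from h import *
T=info("top");S=info("scene")
tp=lambda u,v:(u/3.5+290-.36,v/3.5+150-.36)
sp=lambda u,v:(u/4.7+285-.4,v/4.7+165-.4)
np.set_printoptions(precision=1,suppress=True)
foot=np.array([plane(T,tp(*p),12) for p in [(62,316),(158,286),(202,428),(104,458)]])
print("foot",foot,foot.mean(0))
e=(foot[0]+foot[1]-foot[2]-foot[3]);print("yaw",np.degrees(np.arctan2(e[1],e[0])),[np.linalg.norm(foot[i]-foot[(i+1)%4]) for i in range(4)])
tank=np.array([plane(T,tp(*p),69) for p in [(492,48),(622,130),(525,278),(398,198)]])
print("tank",tank,tank.mean(0),[np.linalg.norm(tank[i]-tank[(i+1)%4]) for i in range(4)])
e=(tank[0]+tank[1]-tank[2]-tank[3]);print("yaw",np.degrees(np.arctan2(e[1],e[0])))
print("collar",tri([ray(T,tp(152,424)),ray(S,sp(236,340))]))
print("mouth",tri([ray(T,tp(482,220)),ray(S,sp(298,108))]))
t=cv2.imread("pics/top0.png")
m=cv2.inRange(t[195:265,195:270],(190,)*3,(255,)*3)
cs=max(cv2.findContours(m,0,2)[0],key=cv2.contourArea)
b=cv2.boxPoints(cv2.minAreaRect(cs))+[195,195];print("mat px",b)
M=np.array([plane(T,p,4) for p in b]);print(M,M.mean(0))
E
```

```text
foot [[554.2  89.1  12. ]
 [576.1  19.1  12. ]
 [472.3 -12.   12. ]
 [450.8  58.5  12. ]] [513.4  38.7  12. ]
yaw 16.58187470602479 [np.float64(73.43189723536372), np.float64(108.39072232489629), np.float64(73.73934826898977), np.float64(107.84705840088995)]
tank [[ 736.  -217.5   69. ]
 [ 675.7 -306.    69. ]
 [ 570.7 -233.6   69. ]
 [ 627.7 -147.8   69. ]] [ 652.5 -226.2   69. ] [np.float64(107.07418596177762), np.float64(127.54017983716481), np.float64(102.98543456457169), np.float64(128.8283333148367)]
yaw -33.660013783214
collar (array([465.9,  24. , 116.7]), [np.float64(0.8810027632965883), np.float64(0.8810027632966514)])
mouth (array([ 592.7, -186. ,  156.4]), [np.float64(0.13258351615931693), np.float64(0.13258351615924485)])
mat px [[206. 207.]
 [259. 207.]
 [259. 253.]
 [206. 253.]]
[[644.1 356.6   4. ]
 [643.  216.4   4. ]
 [522.  213.9   4. ]
 [522.3 351.8   4. ]] [582.8 284.7   4. ]
```

```bash
python3 - <<'E'
from h import *
from scipy.spatial.transform import Rotation as Ro
np.set_printoptions(precision=3,suppress=True)
s=bot.state();q=s["orientation"];R=Ro.from_quat(q,scalar_first=True).as_matrix();print(R)
W=info("wrist");Rc=np.array(W["R"]);o=-Rc.T@W["t"]
print("cam in tool",R.T@(o-s["ee_pos"]),(R.T@Rc.T))
for yaw in (16.6,-33.7,26):
  a=np.radians(yaw)
  for sg in (1,-1):
    y=sg*np.array([-np.sin(a),np.cos(a),0]);x=np.array([0,0,-1.]);z=np.cross(x,y)
    Rt=np.c_[x,y,z];print(yaw,sg,Ro.from_matrix(Rt@R.T).as_rotvec())
E
```

```text
[[-0.     0.348 -0.937]
 [ 0.001 -0.937 -0.348]
 [-1.    -0.001 -0.   ]]
cam in tool [-144.864    0.092  -71.999] [[-0.001 -0.281  0.96 ]
 [ 1.    -0.001  0.001]
 [ 0.     0.96   0.281]]
16.6 1 [ 0.    -0.002  3.076]
16.6 -1 [-0.001 -0.    -0.066]
-33.7 1 [-0.    -0.001  2.198]
-33.7 -1 [-0.001  0.    -0.944]
26 1 [-0.     0.002 -3.044]
26 -1 [-0.001 -0.     0.098]
```

jog_arm --pt "8.8 24.4 53.0 1.5 0 0 -0.066" --pt "8.8 24.4 53.0 1.5 0 0 -0.066" --pt "8.8 24.4 53.0 1.5 0 0 -0.066" --pt "8.8 24.4 53.0 1.5 0 0 -0.066" --pt "8.8 24.4 53.0 1.5 0 0 -0.066" --pt "8.8 24.4 53.0 1.5 0 0 -0.066" --pt "8.8 24.4 53.0 1.5 0 0 -0.066" --pt "8.8 24.4 53.0 1.5 0 0 -0.066" --pt "8.8 24.4 53.0 1.5 0 0 -0.066" --pt "8.8 24.4 53.0 1.5 0 0 -0.066" --pt "8.8 24.4 53.0 1.5 0 0 -0.066" --pt "8.8 24.4 53.0 1.5 0 0 -0.066" --grip_force 25

```text
t: 1.35
ee_pos: [436.1, 17.3, 253.8]
orientation: [0.103, 0.7, 0.103, -0.7]
force: [-0.2, -0.2, 0.1]
gripper_width: 1.0
```

jog_arm --pt "8.8 0 0 0 0 0 0" --pt "8.8 0 0 0 0 0 0" --pt "8.8 0 0 0 0 0 0"

```text
t: 1.65
ee_pos: [435.3, 13.7, 253.6]
orientation: [-0.102, -0.7, -0.102, 0.7]
force: [-0.2, -0.3, -0.1]
gripper_width: 0.997
```

```bash
python3 - <<'E'
from h import *
import pickle
s=bot.state();W=info("wrist");im=bot.grab_frame("wrist")
cv2.imwrite("pics/w1.png",im);pickle.dump((W,s),open("w1.pkl","wb"));print(s["ee_pos"],s["joints"])
E
```

```text
[435.25877765  13.72671675 253.62903663] [-2.41533807e-01  1.66157169e-01  1.56017786e+00 -2.47856588e-04
  1.41566281e+00  1.04042968e+00]
```

View pics/w1.png

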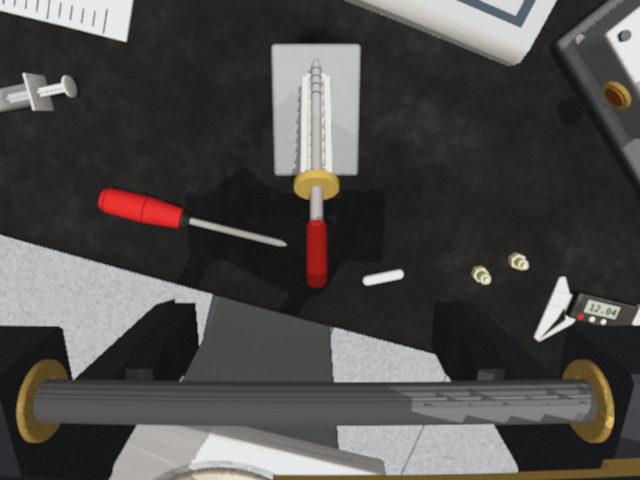

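The wrist view shows the rod running straight up the picture: tip (316,60), collar (317,185), handle from 220 to 287 at column 317. I'll fit the pose from these points.

```bash
python3 - <<'E'
from h import *
import pickle
from scipy.optimize import least_squares
np.set_printoptions(precision=2,suppress=True)
W,s=pickle.load(open("w1.pkl","rb"));T=info("top");S=info("scene")
im=cv2.imread("pics/w1.png")
hsv=cv2.cvtColor(im,cv2.COLOR_BGR2HSV)
def blob(m,x0,x1,y0,y1):
    k=np.zeros_like(m);k[y0:y1,x0:x1]=m[y0:y1,x0:x1]
    n,l,st,c=cv2.connectedComponentsWithStats(k);i=1+st[1:,4].argmax();return st[i],c[i]
red=cv2.inRange(hsv,(0,150,50),(8,255,255));print("red",blob(red,290,345,200,300))
yel=cv2.inRange(hsv,(15,90,90),(32,255,255));print("yel",blob(yel,280,355,150,215))
c=blob(yel,280,355,150,215)[1]; 
t=cv2.imread("pics/top0.png");ht=cv2.cvtColor(t,cv2.COLOR_BGR2HSV)
ty=blob(cv2.inRange(ht,(15,90,90),(32,255,255)),320,350,255,285)[1]
sc=cv2.imread("pics/scene0.png");hs=cv2.cvtColor(sc,cv2.COLOR_BGR2HSV)
sy=blob(cv2.inRange(hs,(15,90,90),(32,255,255)),325,345,225,250)[1]
print(c,ty,sy)
print("tri all",tri([ray(W,c),ray(T,ty),ray(S,sy)]), "W+S",tri([ray(W,c),ray(S,sy)]),"W+T",tri([ray(W,c),ray(T,ty)]))
foot=np.array([plane(W,p,12) for p in [(272,44),(360,43),(358,175),(276,175)]])
print(foot,foot.mean(0));e=foot[0]+foot[1]-foot[2]-foot[3];print(np.degrees(np.arctan2(e[1],e[0])))
def zr(y): a=np.radians(y);return np.array([-.766*np.cos(a),-.766*np.sin(a),.643])
for P,y in (([467.4,25,115],16.6),([465.5,24.5,115],16.6)):
    P=np.array(P);print(proj(W,[P+d*zr(y) for d in (-110,0,6,34,70)]))
E
```

```text
red (array([ 306,  221,   22,   67, 1385], dtype=int32), array([316.37, 253.59]))
yel (array([294, 170,  46,  30, 985], dtype=int32), array([316.09, 183.35]))
[316.09 183.35] [332.25 270.02] [334.11 237.04]
tri all (array([467.78,  24.14, 115.93]), [np.float64(1.983150879049062), np.float64(2.382246608398544), np.float64(0.6077944262708784)]) W+S (array([467.88,  22.43, 115.13]), [np.float64(0.44334939848181215), np.float64(0.4433493984817346)]) W+T (array([468.18,  24.45, 122.6 ]), [np.float64(2.04795796186183), np.float64(2.0479579618618233)])
[[554.87  85.84  12.  ]
 [576.37  16.14  12.  ]
 [471.93 -15.91  12.  ]
 [451.16  54.11  12.  ]] [513.58  35.04  12.  ]
17.03547278054653
[[312.03  60.12]
 [311.81 182.31]
 [311.8  190.18]
 [311.73 228.83]
 [311.65 283.6 ]]
[[311.95  62.83]
 [311.72 185.3 ]
 [311.71 193.18]
 [311.64 231.88]
 [311.55 286.71]]
```

jog_arm --pt "8.8 -0.6 -0.3 -4 0 0 0" --pt "8.8 -0.6 -0.3 -8 0 0 0" --pt "8.8 -0.6 -0.3 -11 0 0 0" --pt "8.8 -0.6 -0.3 -12.4 0 0 0" --pt "8.8 -0.6 -0.3 -12.4 0 0 0" --pt "8.8 -0.6 -0.3 -12.4 0 0 0" --pt "8.8 -0.6 -0.3 -12.4 0 0 0"

```text
t: 2.4
ee_pos: [430.1, 10.9, 130.8]
orientation: [0.102, 0.7, 0.102, -0.699]
force: [0.3, 0.1, 0.1]
gripper_width: 0.997
```

```bash
python3 - <<'E'
from h import *
s=bot.state();print(s["ee_pos"],s["force"])
cv2.imwrite("pics/w2.png",bot.grab_frame("wrist"))
cv2.imwrite("pics/s2.png",cv2.resize(bot.grab_frame("scene")[150:300,260:460],None,fx=4,fy=4))
E
```

```text
[430.09263394  10.92930636 130.7720439 ] [0.30387422 0.12264764 0.09678363]
```

View pics/w2.png

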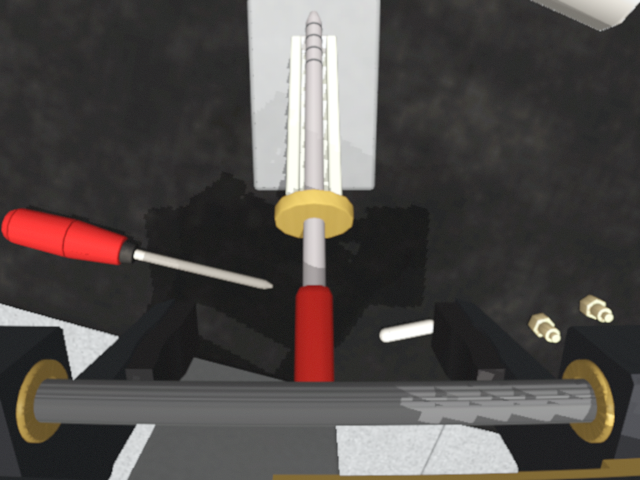

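View pics/s2.png

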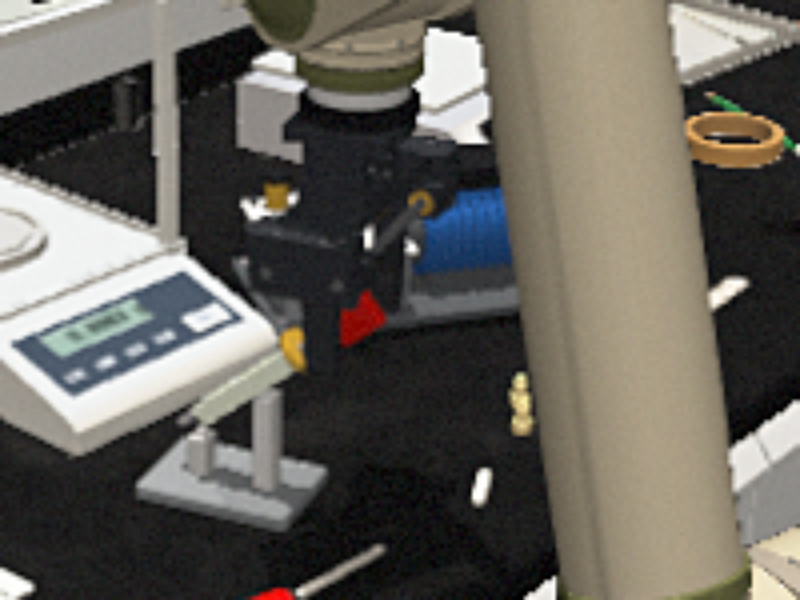

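The handle is centred between the fingers (column 314, collar at (314,213)). I'll close on it.

jog_arm --pt "0.6 0 0 0 0 0 0" --pt "0.6 0 0 0 0 0 0" --pt "0.6 0 0 0 0 0 0" --pt "0.6 0 0 0 0 0 0" --pt "0.6 0 0 0 0 0 0" --pt "0.6 0 0 0 0 0 0" --pt "0.6 0 0 0 0 0 0" --pt "0.6 0 0 0 0 0 0" --pt "0.6 0 0 0 0 0 0" --pt "0.6 0 0 0 0 0 0" --grip_force 30

```text
t: 3.5
ee_pos: [429.6, 11.5, 129.8]
orientation: [0.102, 0.7, 0.102, -0.7]
force: [0.7, 0.7, 0.5]
gripper_width: 0.132
```

```bash
python3 - <<'E'
from h import *
s=bot.state();print(s["ee_pos"],s["force"],s["gripper_width"]*88)
cv2.imwrite("pics/w3.png",bot.grab_frame("wrist"))
E
```

```text
[429.59348768  11.45353221 129.75415989] [0.65568356 0.72514801 0.52397938] 11.619884972408117
```

View pics/w3.png

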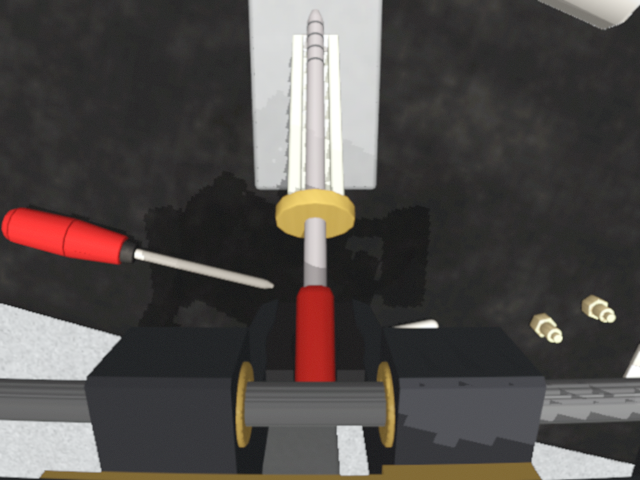

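jog_arm --pt "0.6 0 0 2 0 0 0" --pt "0.6 0 0 5 0 0 0" --pt "0.6 0 0 9 0 0 0" --pt "0.6 0 0 13.6 0 0 0" --pt "0.6 0.5 -1.5 13.6 0 0 -0.13" --pt "0.6 1.0 -3.5 13.6 0 0 -0.27" --pt "0.6 1.5 -5.5 13.6 0 0 -0.41" --pt "0.6 2.3 -7.5 13.6 0 0 -0.55" --pt "0.6 3.0 -9.5 13.6 0 0 -0.69" --pt "0.6 3.6 -11.3 13.6 0 0 -0.83" --pt "0.6 3.6 -11.3 13.6 0 0 -0.883" --pt "0.6 3.6 -11.3 13.6 0 0 -0.883"

```text
t: 4.75
ee_pos: [465.5, -101.9, 265.4]
orientation: [0.207, -0.676, 0.207, 0.676]
force: [-0.8, 0.3, -0.6]
gripper_width: 0.133
```

jog_arm --pt "0.6 0 0 0 0 0 0" --pt "0.6 0 0 0 0 0 0" --pt "0.6 0 0 0 0 0 0"

```text
t: 5.05
ee_pos: [465.5, -101.2, 265.8]
orientation: [-0.206, 0.676, -0.206, -0.676]
force: [-0.0, -0.3, -1.0]
gripper_width: 0.133
```

```bash
python3 - <<'E'
from h import *
import pickle
s=bot.state();W=info("wrist");print(s["ee_pos"],s["force"],s["gripper_width"]*88,s["joints"])
cv2.imwrite("pics/w4.png",bot.grab_frame("wrist"));pickle.dump((W,s),open("w4.pkl","wb"))
cv2.imwrite("pics/s4.png",bot.grab_frame("scene"))
cv2.imwrite("pics/t4.png",bot.grab_frame("top"))
E
```

```text
[ 465.50519537 -101.21288564  265.81821449] [-0.02148922 -0.2781112  -0.96469986] 11.716135889295417 [-4.63330391e-01  2.30511758e-01  1.43908723e+00  2.51301666e-05
  1.47192080e+00  1.69942669e+00]
```

View pics/w4.png

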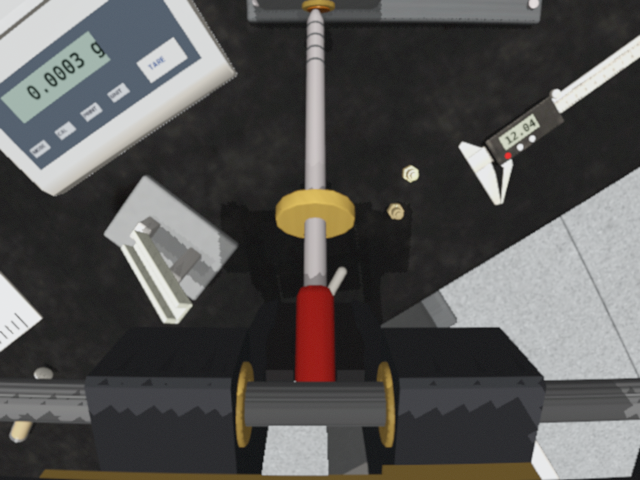

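View pics/s4.png

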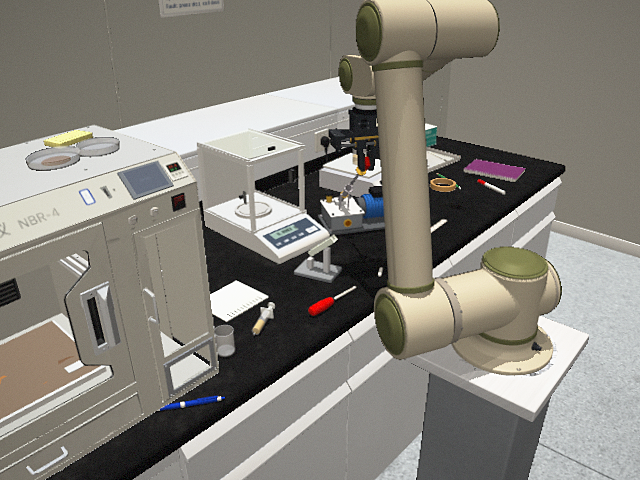

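The rod is held unchanged (tip (316,10), collar (315,213)). The mouth is out of view, so I'll go up and forward to see it.

jog_arm --pt "0.6 0 0 3 0 0 0" --pt "0.6 2.5 -1.6 6 0 0 0" --pt "0.6 5 -3.3 6 0 0 0" --pt "0.6 5 -3.3 6 0 0 0" --pt "0.6 5 -3.3 6 0 0 0" --pt "0.6 5 -3.3 6 0 0 0"

```text
t: 5.8
ee_pos: [515.0, -134.0, 325.6]
orientation: [0.207, -0.676, 0.206, 0.677]
force: [0.2, 0.5, -0.3]
gripper_width: 0.133
```

```bash
python3 - <<'E'
from h import *
import pickle
s=bot.state();W=info("wrist");print(s["ee_pos"],s["force"],s["gripper_width"]*88)
im=bot.grab_frame("wrist")
cv2.imwrite("pics/w5.png",im);pickle.dump((W,s),open("w5.pkl","wb"))
cv2.imwrite("pics/w5z.png",cv2.resize(im[0:150,220:420],None,fx=4,fy=4,interpolation=cv2.INTER_CUBIC))
E
```

```text
[ 515.02046334 -134.01575082  325.56858412] [ 0.16350504  0.50738154 -0.296812  ] 11.697322364588326
```

View pics/w5z.png

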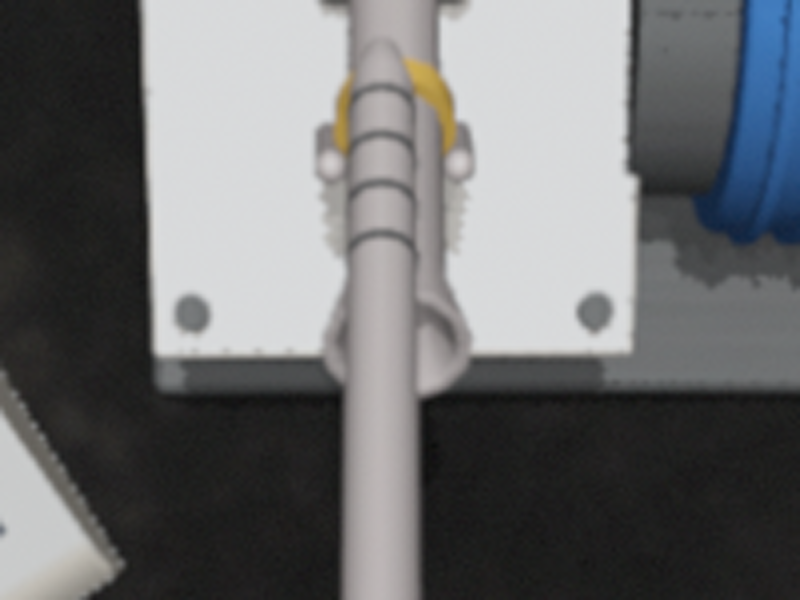

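View pics/w5.png

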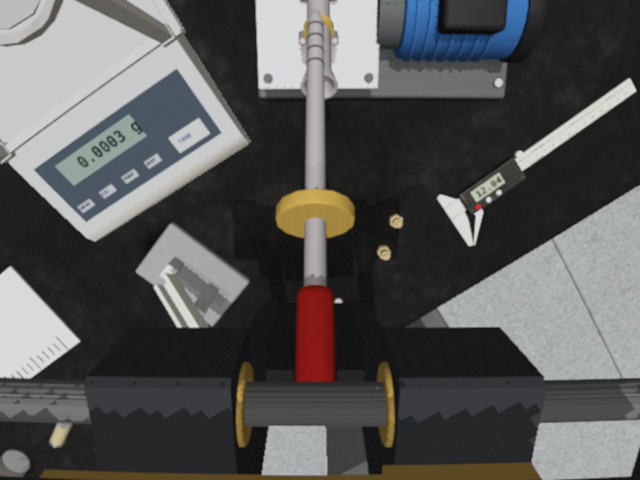

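The rod tip shows at (315,10) and the mouth at about (319,85), 37 px wide. The tube runs parallel to the picture's vertical, so the yaw agrees. The mouth lies about 3 mm to the right. I'll compute the exact positions.

```bash
python3 - <<'E'
from h import *
import pickle
from scipy.optimize import least_squares
from scipy.spatial.transform import Rotation as Ro
np.set_printoptions(precision=2,suppress=True)
W,s=pickle.load(open("w5.pkl","rb"));R=Ro.from_quat(s["orientation"],scalar_first=True).as_matrix();tcp=s["ee_pos"]
print(R)
m=(319.1,84.6)
M=plane(W,m,155);print("M z155",M,"M z157",plane(W,m,157))
T=info("top");S=info("scene")
sp=lambda u,v:(u/4.7+285-.4,v/4.7+165-.4)
tp=lambda u,v:(u/3.5+290-.36,v/3.5+150-.36)
print("W+S",tri([ray(W,m),ray(S,sp(298,108))]),"W+T",tri([ray(W,m),ray(T,tp(482,220))]))
# tank-corner yaw from wrist view (top white plate z 69)
q=lambda u,v:(u/4+220-.4,v/4-.4)
A,B=plane(W,q(155,355),69),plane(W,q(632,352),69);e=A-B;print("yaw tank",np.degrees(np.arctan2(-e[0],e[1])),np.linalg.norm(e),A,B,(A+B)/2)
a=np.radians(np.degrees(np.arctan2(-e[0],e[1])));print("mouth by tank",(A+B)/2+(-7.5)*np.array([np.cos(a),np.sin(a),0]))
# rod pose in tool: fit tip, collar underside center, etc. points: tip, rod top sections
o,d=ray(W,(315.2,9.6))
a=np.radians(-33.5);zr=np.array([-.766*np.cos(a),-.766*np.sin(a),.643])
print("nominal origin from tcp:", tcp+np.array([0,0,19])-52*zr, "tip",tcp+np.array([0,0,19])-162*zr)
P=tcp+np.array([0,0,19])-52*zr
print(proj(W,[P+k*zr for k in(-110,0,6,34)]))
E
```

```text
[[-0.   -0.56 -0.83]
 [ 0.   -0.83  0.56]
 [-1.    0.    0.  ]]
M z155 [ 594.04 -191.47  155.  ] M z157 [ 593.92 -191.36  157.  ]
W+S (array([ 594.96, -190.81,  154.29]), [np.float64(1.1203335685999505), np.float64(1.1203335686000135)]) W+T (array([ 596.29, -191.55,  135.36]), [np.float64(1.4132119882713752), np.float64(1.4132119882712604)])
yaw tank -33.63218886394411 105.0585095617186 [ 626.71 -149.92   69.  ] [ 568.52 -237.4    69.  ] [ 597.61 -193.66   69.  ]
mouth by tank [ 591.37 -189.51   69.  ]
nominal origin from tcp: [ 548.24 -156.    311.13] tip [ 618.5  -202.51  240.4 ]
[[311.59  12.95]
 [312.57 212.18]
 [312.64 226.49]
 [313.01 299.4 ]]
```

```bash
python3 - <<'E'
import cv2
im=cv2.imread("pics/w5.png")
cv2.imwrite("pics/w5y.png",cv2.resize(im[170:310,240:390],None,fx=4,fy=4,interpolation=cv2.INTER_CUBIC))
E
```

```text
(no output)
```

View pics/w5y.png

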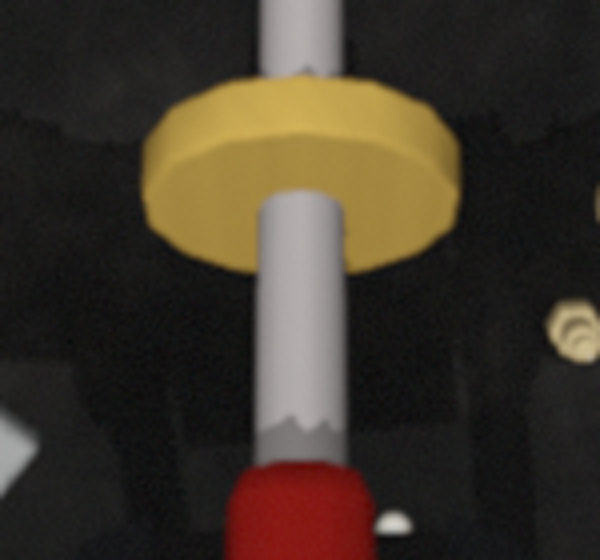

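jog_arm --pt "0.6 -3.8 2.2 0 0 0 0.007" --pt "0.6 -3.8 2.2 -3 0 0 0.007" --pt "0.6 -3.8 2.2 -6 0 0 0.007" --pt "0.6 -3.8 2.2 -7.1 0 0 0.007" --pt "0.6 -3.8 2.2 -7.1 0 0 0.007" --pt "0.6 -3.8 2.2 -7.1 0 0 0.007" --pt "0.6 -3.8 2.2 -7.1 0 0 0.007"

```text
t: 6.55
ee_pos: [478.1, -112.8, 256.0]
orientation: [-0.204, 0.678, -0.204, -0.676]
force: [-0.0, 0.3, -0.4]
gripper_width: 0.132
```

```bash
python3 - <<'E'
from h import *
s=bot.state();print(s["ee_pos"],s["force"],s["orientation"])
im=bot.grab_frame("scene")
cv2.imwrite("pics/s6.png",cv2.resize(im[130:250,290:450],None,fx=5,fy=5,interpolation=cv2.INTER_CUBIC))
im=bot.grab_frame("top")
cv2.imwrite("pics/t6.png",cv2.resize(im[140:300,350:530],None,fx=3.7,fy=3.7,interpolation=cv2.INTER_CUBIC))
E
```

```text
[ 478.09207763 -112.78354644  256.0201707 ] [-0.02506641  0.28214725 -0.39401237] [-0.20414553  0.67778679 -0.20442598 -0.67612106]
```

View pics/s6.png

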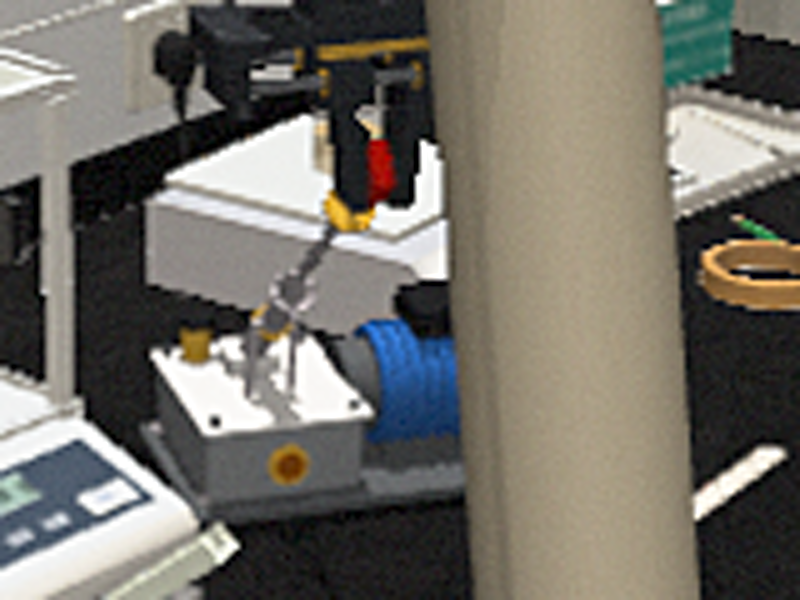

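View pics/t6.png

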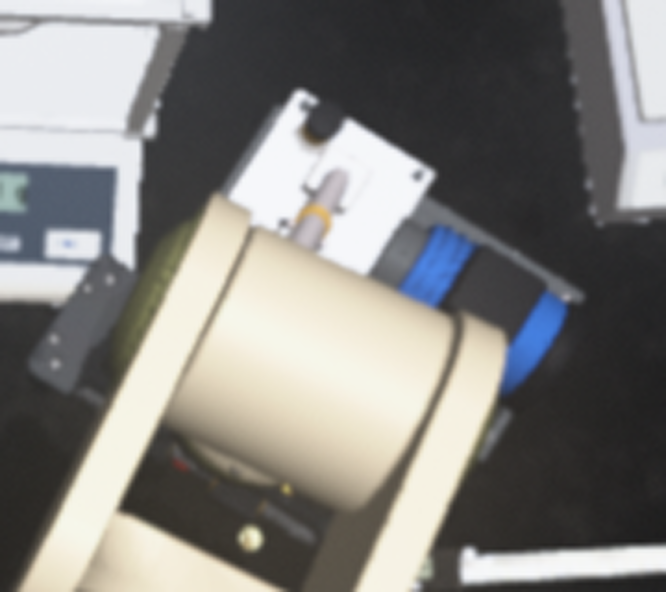

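The scene view shows the rod's line running into the mouth near (292,285). I'll slide in slowly, checking force.

jog_arm --pt "0.6 0 0 0 0 0 0" --pt "0.6 0.64 -0.43 -0.64 0 0 0" --pt "0.6 1.27 -0.85 -1.29 0 0 0" --pt "0.6 1.91 -1.28 -1.93 0 0 0" --pt "0.6 2.55 -1.7 -2.57 0 0 0" --pt "0.6 3.18 -2.13 -3.21 0 0 0" --pt "0.6 3.18 -2.13 -3.21 0 0 0" --pt "0.6 3.18 -2.13 -3.21 0 0 0"

```text
t: 7.45
ee_pos: [509.4, -133.9, 222.4]
orientation: [0.204, -0.677, 0.204, 0.677]
force: [1.0, -0.4, -1.2]
gripper_width: 0.133
```

```bash
python3 - <<'E'
from h import *
s=bot.state();print(s["ee_pos"],s["force"],s["wrist_torque"])
im=bot.grab_frame("wrist")
cv2.imwrite("pics/w7.png",cv2.resize(im[0:300,200:440],None,fx=2,fy=2,interpolation=cv2.INTER_CUBIC))
E
```

```text
[ 509.43757628 -133.86499352  222.42290953] [ 1.01127568 -0.40427368 -1.18259853] [ 0.08465933  0.06575491 -0.021367  ]
```

View pics/w7.png

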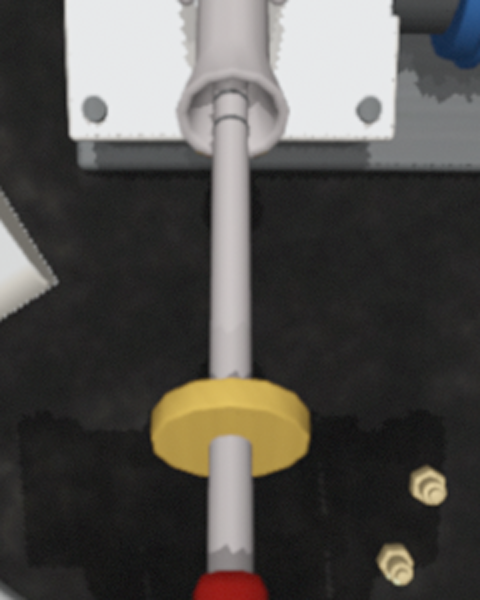

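The rod has entered and is centred in the mouth (232,110 in the crop), with forces near zero. Continuing.

jog_arm --pt "0.6 0.64 -0.43 -0.64 0 0 0" --pt "0.6 1.27 -0.85 -1.29 0 0 0" --pt "0.6 1.91 -1.28 -1.93 0 0 0" --pt "0.6 2.55 -1.7 -2.57 0 0 0" --pt "0.6 2.55 -1.7 -2.57 0 0 0"

```text
t: 8.0
ee_pos: [535.3, -151.3, 195.6]
orientation: [0.205, -0.676, 0.204, 0.678]
force: [0.5, -0.6, -0.6]
gripper_width: 0.133
```

jog_arm --pt "0.6 0.64 -0.43 -0.64 0 0 0" --pt "0.6 1.27 -0.85 -1.29 0 0 0" --pt "0.6 1.91 -1.28 -1.93 0 0 0" --pt "0.6 1.91 -1.28 -1.93 0 0 0" --pt "0.6 1.91 -1.28 -1.93 0 0 0"

```text
t: 8.5
ee_pos: [554.0, -163.7, 177.4]
orientation: [0.204, -0.677, 0.204, 0.677]
force: [0.4, -0.1, -0.3]
gripper_width: 0.135
```

```bash
python3 - <<'E'
from h import *
s=bot.state();print(s["ee_pos"],s["force"],s["wrist_torque"])
im=bot.grab_frame("wrist");cv2.imwrite("pics/w8f.png",im)
cv2.imwrite("pics/w8.png",cv2.resize(im[100:300,200:440],None,fx=3,fy=3,interpolation=cv2.INTER_CUBIC))
E
```

```text
[ 553.98764055 -163.69082268  177.41185558] [ 0.44404982 -0.13135149 -0.33245302] [ 0.07039576  0.0135197  -0.02757576]
```

View pics/w8.png

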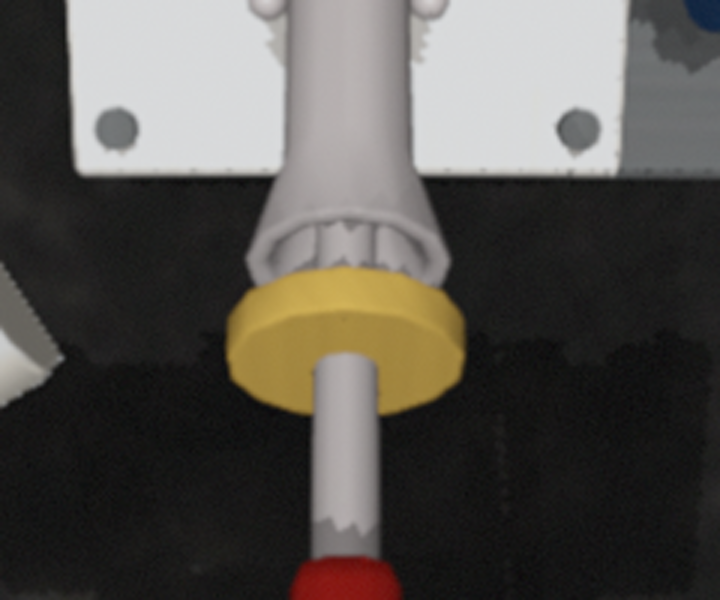

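About 9 mm remain (collar at (345,330), mouth rim just above it), with no force. I'll go on gently.

jog_arm --pt "0.6 0.19 -0.13 -0.19 0 0 0" --pt "0.6 0.38 -0.26 -0.39 0 0 0" --pt "0.6 0.45 -0.3 -0.45 0 0 0" --pt "0.6 0.45 -0.3 -0.45 0 0 0"

```text
t: 8.95
ee_pos: [558.5, -166.7, 173.0]
orientation: [0.204, -0.677, 0.204, 0.677]
force: [0.6, -1.2, -0.4]
gripper_width: 0.136
```

jog_arm --pt "0.6 0.06 -0.04 -0.06 0 0 0" --pt "0.6 0.06 -0.04 -0.06 0 0 0" --pt "0.6 0.06 -0.04 -0.06 0 0 0"

```text
t: 9.25
ee_pos: [559.1, -167.0, 172.5]
orientation: [0.204, -0.677, 0.204, 0.677]
force: [-0.5, -0.1, -0.3]
gripper_width: 0.133
```

jog_arm --pt "0.6 0.06 -0.04 -0.06 0 0 0" --pt "0.6 0.06 -0.04 -0.06 0 0 0" --pt "0.6 0.06 -0.04 -0.06 0 0 0"

```text
t: 9.55
ee_pos: [559.7, -167.4, 171.9]
orientation: [0.204, -0.677, 0.204, 0.677]
force: [-0.8, -0.0, 0.0]
gripper_width: 0.13
```

```bash
python3 - <<'E'
from h import *
s=bot.state();print(s["ee_pos"],s["force"],s["wrist_torque"])
im=bot.grab_frame("wrist")
cv2.imwrite("pics/w9.png",cv2.resize(im[100:300,200:440],None,fx=3,fy=3,interpolation=cv2.INTER_CUBIC))
E
```

```text
[ 559.67211397 -167.41539548  171.93268492] [-0.76595691 -0.01171479  0.0207795 ] [0.09602269 0.04255507 0.00260648]
```

View pics/w9.png

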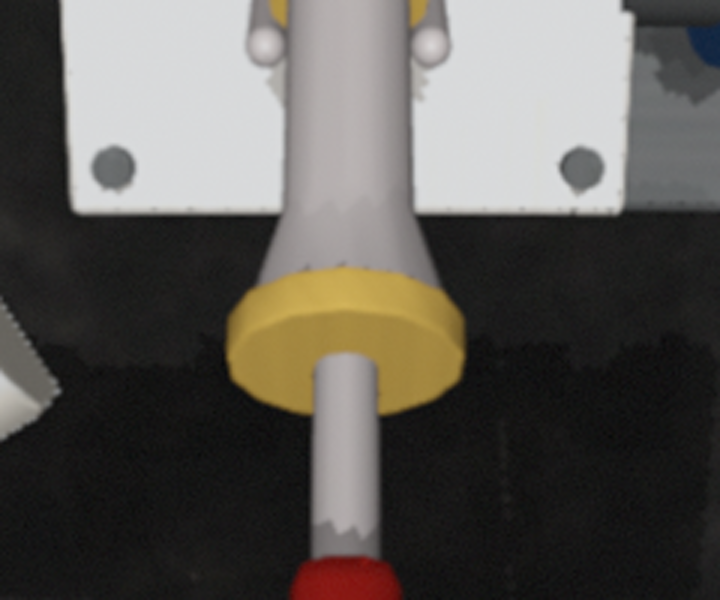

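Nearly home, and the collar now hides the mouth rim. I'll go in small steps until contact shows.

jog_arm --pt "0.6 0.06 -0.04 -0.06 0 0 0" --pt "0.6 0.06 -0.04 -0.06 0 0 0" --pt "0.6 0.06 -0.04 -0.06 0 0 0"

```text
t: 9.9
ee_pos: [559.9, -167.5, 171.7]
orientation: [0.204, -0.677, 0.204, 0.677]
force: [-4.0, 1.6, 4.9]
gripper_width: 0.133
```

jog_arm --pt "0.6 0.06 -0.04 -0.06 0 0 0" --pt "0.6 0.06 -0.04 -0.06 0 0 0" --pt "0.6 0.06 -0.04 -0.06 0 0 0"

```text
t: 10.2
ee_pos: [559.9, -167.5, 171.7]
orientation: [0.204, -0.676, 0.204, 0.678]
force: [-8.7, 4.8, 10.2]
gripper_width: 0.135
```

The axial contact force rose to about 14 N and the TCP stopped, so the collar is seated. I'll ease off a little, hold, and check.

jog_arm --pt "0.6 -0.06 0.04 0.06 0 0 0" --pt "0.6 -0.06 0.04 0.06 0 0 0" --pt "0.6 -0.06 0.04 0.06 0 0 0" --pt "0.6 -0.06 0.04 0.06 0 0 0"

```text
t: 10.6
ee_pos: [559.9, -167.5, 171.7]
orientation: [0.204, -0.677, 0.204, 0.677]
force: [-5.6, 2.8, 6.2]
gripper_width: 0.131
```

```bash
python3 - <<'E'
from h import *
s=bot.state();print(s["ee_pos"],s["force"],s["wrist_torque"])
im=bot.grab_frame("scene")
cv2.imwrite("pics/s10.png",cv2.resize(im[150:250,290:420],None,fx=6,fy=6,interpolation=cv2.INTER_CUBIC))
im=bot.grab_frame("wrist");cv2.imwrite("pics/w10.png",im)
E
```

```text
[ 559.87222672 -167.51614757  171.74077791] [-5.55025411  2.8080382   6.18400866] [ 0.54398491  0.81944434 -0.06460021]
```

View pics/s10.png

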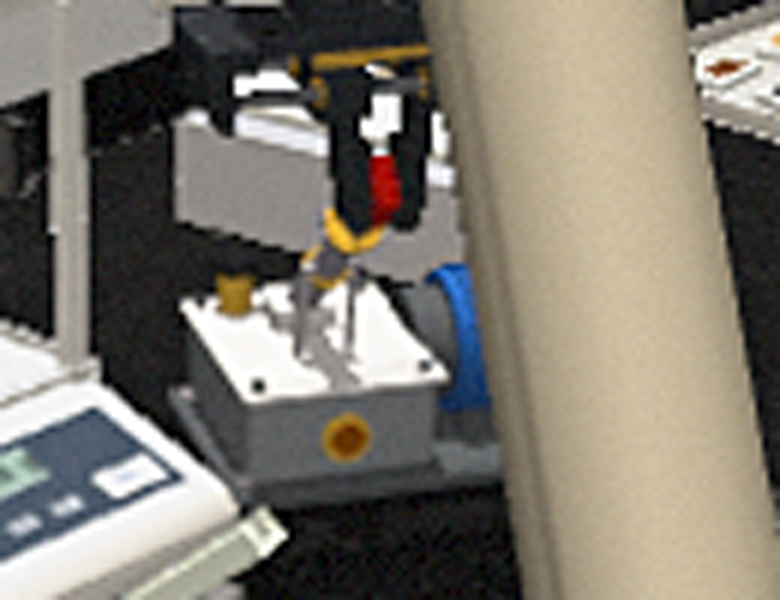

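View pics/w10.png

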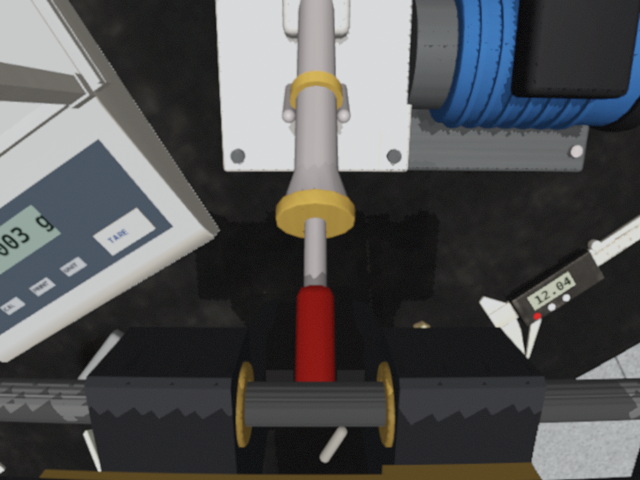

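The collar sits on the mouth (315,210 in the wrist view), and the stop came within 1 mm of the predicted home. Drawing it out along the axis.

jog_arm --pt "0.6 -0.64 0.43 0.64 0 0 0" --pt "0.6 -1.91 1.28 1.93 0 0 0" --pt "0.6 -3.18 2.13 3.21 0 0 0" --pt "0.6 -4.46 2.98 4.5 0 0 0" --pt "0.6 -5.73 3.83 5.79 0 0 0" --pt "0.6 -7.0 4.69 7.07 0 0 0" --pt "0.6 -8.28 5.54 8.36 0 0 0" --pt "0.6 -9.55 6.39 9.64 0 0 0" --pt "0.6 -9.55 6.39 9.64 0 0 0" --pt "0.6 -9.55 6.39 9.64 0 0 0" --pt "0.6 -9.55 6.39 9.64 0 0 0" --pt "0.6 -9.55 6.39 9.64 0 0 0"

```text
t: 11.9
ee_pos: [465.0, -104.3, 267.0]
orientation: [0.204, -0.677, 0.204, 0.677]
force: [-0.4, 0.5, -0.7]
gripper_width: 0.132
```

```bash
python3 - <<'E'
from h import *
s=bot.state();print(s["ee_pos"],s["force"],s["joints"])
im=bot.grab_frame("wrist");cv2.imwrite("pics/w11.png",im)
E
```

```text
[ 465.04125833 -104.25009651  266.98205145] [-0.35821849  0.46693924 -0.74509054] [-4.69629352e-01  2.30604871e-01  1.43552945e+00 -2.59326431e-05
  1.47662584e+00  1.68766969e+00]
```

View pics/w11.png

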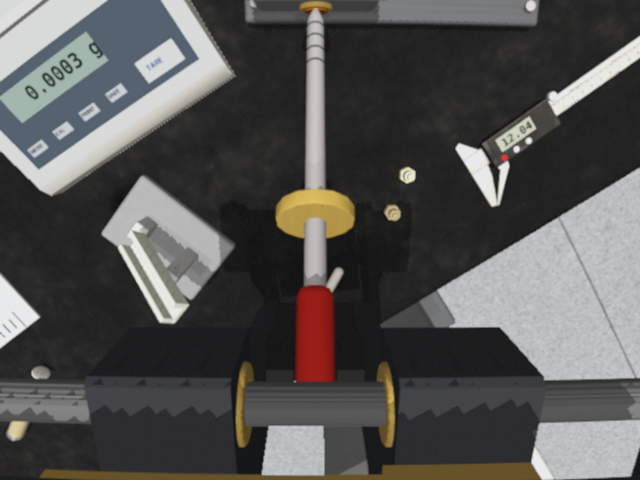

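The tip is drawn clear, about 39 mm past the mouth. Next I'll carry it at height toward the mat, turning the yaw first.

jog_arm --pt "0.6 -3.0 3 0 0 0 0.12" --pt "0.6 -4.0 7 0 0 0 0.25" --pt "0.6 -4.0 11 0 0 0 0.38" --pt "0.6 -4.0 15 0 0 0 0.51" --pt "0.6 -4.0 19 0 0 0 0.64" --pt "0.6 -3.5 23 0 0 0 0.77" --pt "0.6 -3.0 27 0 0 0 0.9" --pt "0.6 -2.7 30.5 0 0 0 1.02" --pt "0.6 -2.7 32.2 0 0 0 1.044" --pt "0.6 -2.7 32.2 0 0 0 1.044" --pt "0.6 -2.7 32.2 0 0 0 1.044" --pt "0.6 -2.7 32.2 0 0 0 1.044"

```text
t: 13.15
ee_pos: [438.0, 217.1, 267.6]
orientation: [-0.16, -0.689, -0.16, 0.689]
force: [-0.2, 0.3, -1.1]
gripper_width: 0.13
```

```bash
python3 - <<'E'
from h import *
import pickle
s=bot.state();W=info("wrist");print(s["ee_pos"],s["force"],s["joints"],s["orientation"])
im=bot.grab_frame("wrist");cv2.imwrite("pics/w12.png",im);pickle.dump((W,s),open("w12.pkl","wb"))
E
```

```text
[437.95844693 217.13675429 267.61143182] [-0.1966838   0.33527654 -1.08790454] [ 2.17651123e-01  2.51888582e-01  1.40436355e+00 -2.30386800e-04
  1.48565341e+00  1.33243280e+00] [-0.15991897 -0.68869293 -0.15975895  0.68891585]
```

View pics/w12.png

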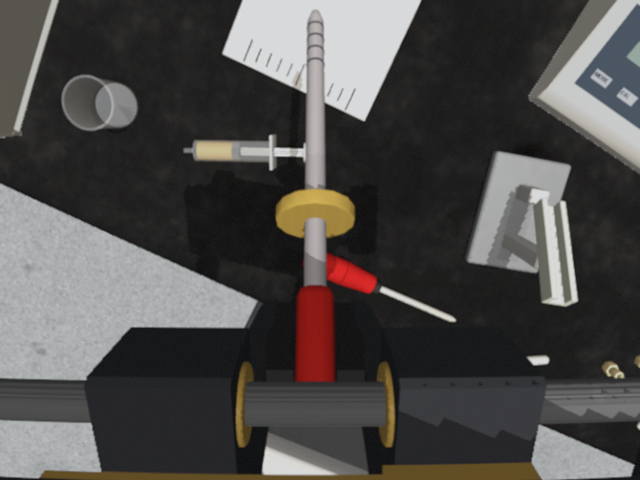

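The tip at (315,15) overlies the mat's near part; beaker, syringe and screwdriver are well below. Now pitching the rod level, still high.

jog_arm --pt "0.6 0 0 0 0.06 -0.123 0" --pt "0.6 0 0 0 0.12 -0.246 0" --pt "0.6 0 0 0 0.18 -0.37 0" --pt "0.6 0 0 0 0.24 -0.49 0" --pt "0.6 0 0 0 0.3 -0.615 0" --pt "0.6 0 0 0 0.306 -0.627 0" --pt "0.6 0 0 0 0.306 -0.627 0" --pt "0.6 0 0 0 0.306 -0.627 0"

```text
t: 14.0
ee_pos: [438.8, 218.0, 268.5]
orientation: [0.097, 0.883, 0.205, -0.412]
force: [0.8, 0.1, -0.9]
gripper_width: 0.135
```

```bash
python3 - <<'E'
from h import *
from scipy.spatial.transform import Rotation as Ro
s=bot.state();print(s["ee_pos"],s["force"],s["joints"]);print(Ro.from_quat(s["orientation"],scalar_first=True).as_matrix().round(3))
cv2.imwrite("pics/w13.png",bot.grab_frame("wrist"))
im=bot.grab_frame("scene");cv2.imwrite("pics/s13.png",im)
E
```

```text
[438.79384883 217.98870782 268.50547421] [ 0.81274706  0.1252741  -0.85993411] [0.1000514  0.01184208 1.8748208  0.38913671 0.62575941 0.96995431]
[[ 0.577  0.441 -0.688]
 [ 0.281 -0.897 -0.34 ]
 [-0.767  0.003 -0.642]]
```

View pics/s13.png

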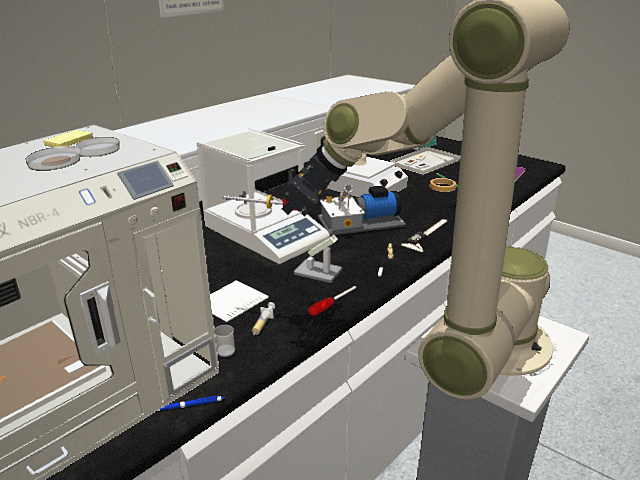

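View pics/w13.png

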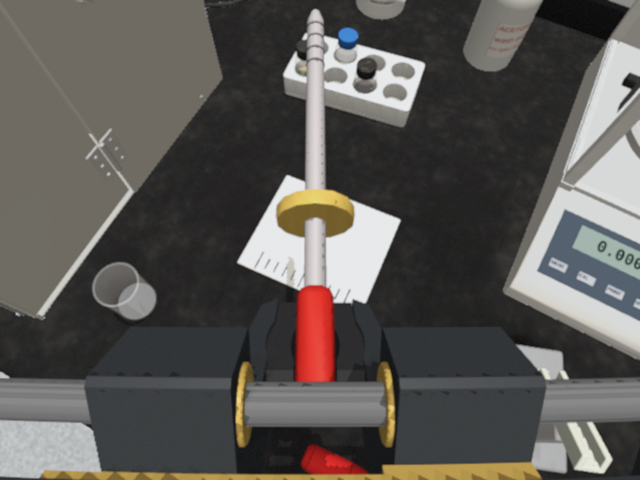

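The rod is level and the grip is unchanged. Descending in two stages.

jog_arm --pt "0.6 0 0 -3 0 0 0" --pt "0.6 0 0 -6 0 0 0" --pt "0.6 0 0 -9 0 0 0" --pt "0.6 0 0 -12 0 0 0" --pt "0.6 0 0 -12 0 0 0" --pt "0.6 0 0 -12 0 0 0"

```text
t: 14.7
ee_pos: [438.1, 218.5, 146.7]
orientation: [0.097, 0.882, 0.205, -0.413]
force: [-0.1, -0.5, -1.0]
gripper_width: 0.133
```

```bash
python3 - <<'E'
from h import *
s=bot.state();print(s["ee_pos"],s["force"],s["joints"])
im=bot.grab_frame("scene");cv2.imwrite("pics/s14.png",im)
E
```

```text
[438.14503515 218.48376187 146.71817616] [-0.07147247 -0.4601281  -0.989881  ] [0.10064029 0.22801089 2.09338998 0.97404103 0.27343091 0.3348968 ]
```

View pics/s14.png

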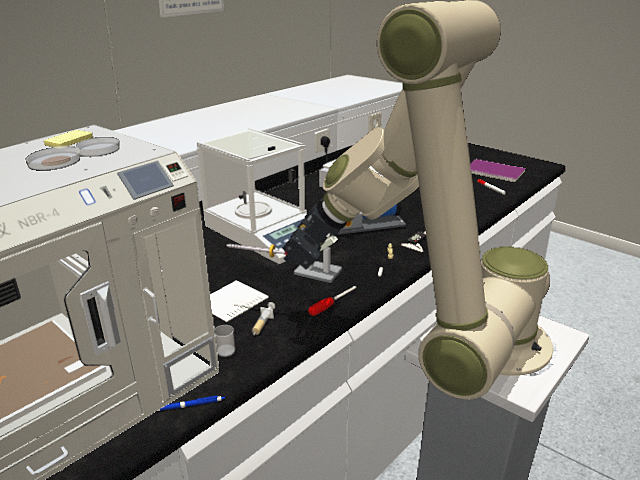

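Joint 5 is at 0.27 (limit 0.17), but its lateral component should keep it above about 0.22 while joint 4 swings. I'll descend slowly and watch it.

jog_arm --pt "0.6 0 0 -0.5 0 0 0" --pt "0.6 0 0 -1.0 0 0 0" --pt "0.6 0 0 -1.5 0 0 0" --pt "0.6 0 0 -2.0 0 0 0" --pt "0.6 0 0 -2.5 0 0 0" --pt "0.6 0 0 -2.5 0 0 0"

```text
t: 15.35
ee_pos: [438.4, 218.4, 123.3]
orientation: [0.097, 0.883, 0.205, -0.411]
force: [-0.4, -0.5, -1.5]
gripper_width: 0.139
```

```bash
python3 - <<'E'
from h import *
s=bot.state();print(s["ee_pos"],s["force"],s["joints"])
E
```

```text
[438.40636291 218.44222998 123.2833113 ] [-0.3913933  -0.54467208 -1.48567301] [ 0.10048995  0.28566803  2.13000832  1.3219472   0.23255933 -0.02409225]
```

As predicted (j5 is 0.233 and flattening out). Continuing down 3 cm.

jog_arm --pt "0.6 0 0 -0.5 0 0 0" --pt "0.6 0 0 -1.0 0 0 0" --pt "0.6 0 0 -1.5 0 0 0" --pt "0.6 0 0 -2.0 0 0 0" --pt "0.6 0 0 -2.5 0 0 0" --pt "0.6 0 0 -3.0 0 0 0" --pt "0.6 0 0 -3.2 0 0 0" --pt "0.6 0 0 -3.2 0 0 0" --pt "0.6 0 0 -3.2 0 0 0" --pt "0.6 0 0 -3.2 0 0 0" --pt "0.6 0 0 -3.2 0 0 0"

```text
t: 16.45
ee_pos: [438.0, 218.2, 91.1]
orientation: [0.097, 0.883, 0.205, -0.411]
force: [0.1, 0.1, -0.5]
gripper_width: 0.135
```

```bash
python3 - <<'E'
from h import *
from scipy.spatial.transform import Rotation as Ro
import pickle
s=bot.state();print(s["ee_pos"],s["force"],s["joints"],s["joint_vel"].round(4));print(Ro.from_quat(s["orientation"],scalar_first=True).as_matrix().round(3))
W=info("wrist");im=bot.grab_frame("wrist");cv2.imwrite("pics/w15.png",im);pickle.dump((W,s),open("w15.pkl","wb"))
im=bot.grab_frame("scene");cv2.imwrite("pics/s15.png",cv2.resize(im[190:370,170:410],None,fx=3.3,fy=3.3,interpolation=cv2.INTER_CUBIC));cv2.imwrite("pics/s15f.png",im)
im=bot.grab_frame("top");cv2.imwrite("pics/t15.png",im)
E
```

```text
[437.95665606 218.15118861  91.09761346] [ 0.11873554  0.09827859 -0.50706776] [ 0.10029371  0.37105986  2.17361443  1.8688433   0.2351868  -0.58560331] [ 0.0007  0.0027  0.0049  0.005  -0.002  -0.0056]
[[ 0.578  0.441 -0.686]
 [ 0.282 -0.897 -0.34 ]
 [-0.766  0.003 -0.643]]
```

View pics/s15.png

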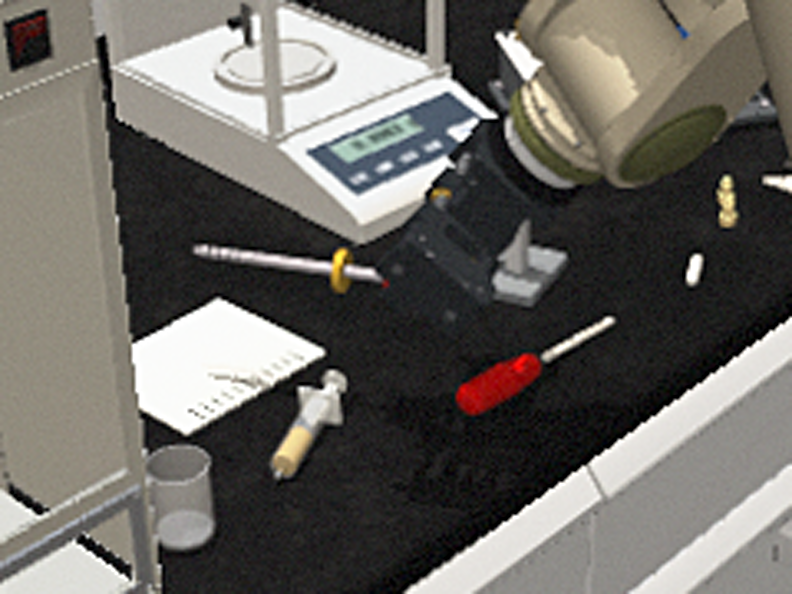

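View pics/t15.png

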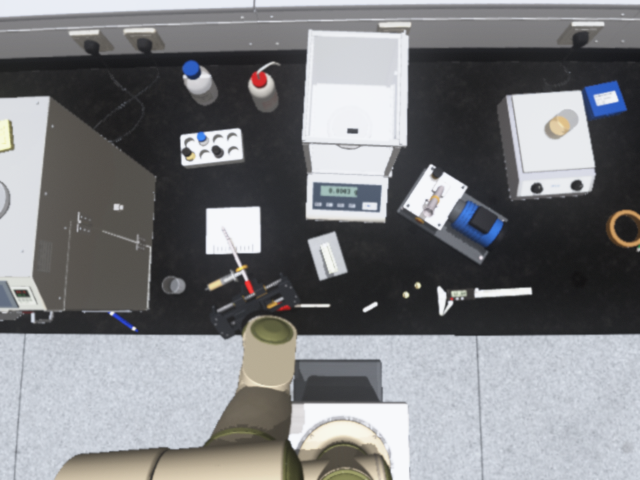

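View pics/w15.png

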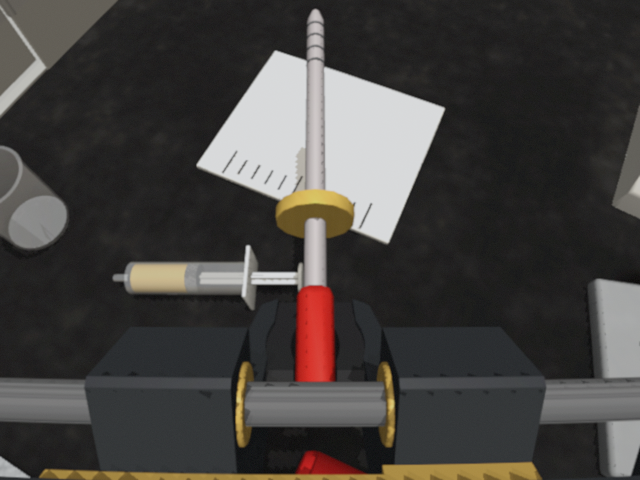

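The tip appears at (225,229) in top, inside the mat outline, and the rod is level in scene. Triangulating tip and collar to check.

```bash
python3 - <<'E'
from h import *
import pickle
np.set_printoptions(precision=1,suppress=True)
W,s=pickle.load(open("w15.pkl","rb"));T=info("top");S=info("scene")
sq=lambda u,v:(u/3.3+170-.35,v/3.3+190-.35)
tip=[ray(S,sq(194,248)),ray(T,(225,228.5)),ray(W,(315.3,9.8))]
print("tip",tri(tip),tri(tip[:2]),tri(tip[::2]))
col=[ray(S,sq(341,270)),ray(W,(315,214))];print("collar",tri(col))
Xm=[plane(W,p,4) for p in [(276,51),(444,107),(388,242),(198,165)]];print(np.array(Xm),np.mean(Xm,0))
t0=cv2.imread("pics/top0.png");t1=cv2.imread("pics/t15.png")
d=cv2.absdiff(t0,t1).max(2)
for n,(x0,x1,y0,y1) in dict(beaker=(160,188,272,296),mag=(360,380,298,314),fit=(400,425,280,300),cal=(435,535,283,316),screwtip=(302,332,300,310)).items(): print(n,d[y0:y1,x0:x1].max(),(d[y0:y1,x0:x1]>40).sum())
E
```

```text
tip (array([571.5, 283.2, 106. ]), [np.float64(4.307760321282036), np.float64(5.161319315684403), np.float64(1.123962914059338)]) (array([571.6, 282.9, 104.9]), [np.float64(4.697415061284465), np.float64(4.697415061284476)]) (array([575.5, 285.2, 105. ]), [np.float64(0.7141686419456047), np.float64(0.7141686419456359)])
collar (array([473.4, 235.4, 104.2]), [np.float64(0.7258498380794173), np.float64(0.7258498380794699)])
[[637.9 349.8   4. ]
 [642.8 212.8   4. ]
 [523.6 208.8   4. ]
 [519.9 346.3   4. ]] [581.1 279.4   4. ]
beaker 5 0
mag 32 0
fit 4 0
cal 5 0
screwtip 5 0
```

All checks pass: the tip is about (575,285,105) mm, near the mat centre, and level. Handing in.

```bash
python3 - <<'E'
from h import *
s=bot.state();print(s["t"],s["force"],s["gripper_width"]*88,abs(s["joint_vel"]).max())
print(bot.hand_in())
E
```

```text
16.6 [-0.58337808 -0.90215597 -0.62749704] 11.40041014914472 0.0031340021077902046
the job is handed in; nothing more can be done
None
```

I took the gauge rod from its cradle by the red handle and slid it down the guide tube until the collar stopped. I then drew it out and handed the job in with the rod held level over the mat. The run took 16.6 s of the 58 s; no verdict is reported.

- **Seating:** the collar stopped within about 1 mm of the predicted home, with roughly 14 N along the tube's axis at most, well under the 40 N limit. I eased this to about 9 N and held it there for 0.4 s. The wrist view showed the collar centred on the mouth.
- **Withdrawal:** the tip was drawn about 39 mm past the mouth before I moved away.
- **Final pose:** scene and wrist views together put the tip at about (575, 285, 105) mm, against a mat centre of about (582, 282). The collar is at about the same height (104 mm), so the rod is level. The grip reads 11.4 mm, and the arm is still.
- **Bystanders:** beaker, fittings, caliper, magnet bar and the screwdriver's blade show no change in the top view. The syringe and the screwdriver's handle were partly hidden, so I checked them only by eye. Nothing came near either of them.
- **Disagreements:** top-view rays differed from the other cameras by 2 to 5 mm, and one mouth-height estimate using the top view was 20 mm off. I relied on the wrist camera and the given heights instead.

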